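Nudge a foot plate onto the locating pins of a welding fixture

ROBOT

A 7-joint arm with a two-finger parallel gripper is mounted at the origin on the work surface. World frame = base frame: x ahead of the robot, y to its left, z up, the work surface at z = 0. Lengths are in mm, angles in rad, forces in N, time in s.
With the tool pointing down it reaches from about 400 to 875 mm from the base axis. Payload 4.4 kg.
Tool frame: the origin (TCP) lies on the centre line of the jaws, within the pads' length; the fingertips stand 14 mm ahead of it and the grasp point (between the pads) lies 5 mm behind it; z points along the fingers, x is the direction in which the jaws open and shut, and the axes are right-handed (so a half turn about z gives the same grasp; the last joint's range is limited). The gripper opens to 85 mm and grips with 20 to 120 N. Pads are 22 mm wide; open, the fingers measure 114 mm over their backs; the gripper's body (76 mm by 85 mm) begins 54 mm behind the grasp point. The pads swing forward as they close: fully open they stand 13 mm farther back than shut.
Start: joints at [1.273, 0.628, 0.038, 1.517, -0.027, 0.996, -0.02], TCP at [149.351, -632.623, 245.313] pointing down, gripper open.
Joint ranges: [-3.06, 3.06], [-0.37, 2.12], [-1.25, 1.32], [0.18, 2.47], [-1.1, 4.24], [0.23, 1.98], [-2.94, 2.94]. Speed limits (rad/s): [2.57, 2.57, 3.14, 3.14, 3.14, 3.14, 3.14].

INTERFACE

Orientations are given as [roll, pitch, yaw] about the fixed x, y, z axes, in that order (R = Rz(yaw) Ry(pitch) Rx(roll)).
In Python, from cell import ctrl gives the robot as it stands.
- The arm moves only by the tool send_rows, never from a script. Its argument "commands" is a list of rows, each a list of 5 numbers: the finger opening in mm, from 0 to 85.4, then the shift along the tool's x, y, z in mm, then the turn about the tool's z in degrees. In form: [[grip, x, y, z, roll], ...]. A call has 1 to 5 rows; each row is the pose to reach, as a shift and turn from the pose measured when the call began, along the tool's axes at that moment; what a row does not reach only later rows make up. A row lasts 1/10 s, in which the tool goes at most 50 mm and 8.59 degrees, less where a joint would pass 70% of its speed; a pose out of reach is approached as far as the arm can. A call with a gripper value outside its range is refused whole. The fingers move at their own pace and stop on an object; the grip force is fixed at half the most. Time passes only in rows, so rows that repeat a pose let the fingers close. It gives the time, the measured TCP pose, the force and the opening at its end, in the units of the state.
- ctrl.read_state(): the state, without advancing time (a new reading comes with each control period).
- ctrl.get_image(name): name is "scene" or "top"; returns the picture (384x512x3 uint8, red, green, blue); there is no depth.
- ctrl.camera_params(name): a dict with "fx", "fy", "cx", "cy" (pixels), "k1" (the pictures are not rectified: a ray, as slopes to the right and down, at radius r is drawn at 1 + k1 r^2 times it, then the intrinsics apply), "cam_to_world" (4x4, takes a point from camera to world coordinates). Camera axes: x right, y down, z forward; pixel columns grow to the right and rows downward; lengths in mm; the calibration is good to about 2 mm. A picture is of the moment at which its call begins. camera_params takes no time and is no camera call.
- ctrl.finish_job(): hands the job in, once; it reports no verdict.
The state is a dict: "clock": time; "qpos": joint angles; "qd": joint speeds; "tau": joint torques, N m; "eef_pos": TCP position; "tool_rot": TCP orientation; "force": force on the tool from outside, world axes, zero at the start; "torque": the same for the moment, N m; "width": finger opening in mm.
Only numpy, scipy, OpenCV 4.12 (cv2) and the standard library are available. Lean on these libraries where they do the work, as an engineer would, in place of code of your own. Each camera call takes 0.05 s, during which the arm holds its last target.

TASK

The steel foot plate has been laid on the welding fixture but missed its place and is riding up on the two locating pins. With the fingertips or the outside of the fingers, nudge it sideways until both of its holes drop over the pins and it lies flat on the fixture bed, ready for clamping. Do not pick the plate up, and leave the other loose things where they are.

Things in the scene. Friction and masses are not known exactly. Their poses are not given: they have to be found in the camera images.
- fixture: black steel welding fixture fixed to the bench. Origin at bench level, midway between its two pins; x points away from the robot, y left along the line of the pins. Its bed (x -135 to 175, y -180 to 180 mm) has its top face 20 mm above the origin. Two toggle clamps, thrown open, not to be used, stand on the bed's far side at y = +90 and -90, x 117 to 260 mm, up to 165 mm high
- pin_left (a point): centre of the top of the left bronze locating pin, at (0, +55 mm) of the fixture, 12 mm above the bed. The pin is fixed: 13 mm diameter for its lower 6 mm, then a nose tapering to 4 mm diameter
- pin_right (a point): the same for the right pin, at (0, -55 mm) of the fixture
- plate: loose bright steel plate, 100 mm (its x) x 160 mm (its y) x 6 mm, 0.6 to 0.9 kg, a white square drawn on its upper face. Origin: centre of its underside, z up. At the start it lies 22 to 35 mm too near the robot (fixture x), up to 14 mm off to a side and turned up to 8 degrees: near long edge down on the bed, far half riding on both pin noses, tilted about 9 degrees. It slides when an edge is pushed
- hole_left (a point): centre of the plate's left 16 mm through hole, half-way through the thickness, at (0, +55, 3 mm) of the plate. When both holes come within about 4 mm of the pins the plate drops over them and lies flat, its underside 20 mm above the bench
- hole_right (a point): the same for the right hole, at (0, -55, 3 mm) of the plate
- cup_brush: wire cup brush, 68 mm across and 50 mm high, bristles down, on the fixture's bed between the two clamps; origin at the centre of its underside
- post_tube: short square steel tube standing on end on the bench left of the fixture, 40 x 40 x 90 mm; origin at the centre of its underside
- spray_can: blue and white spray can standing on the bench left of the fixture, 55 mm across, 150 mm high; origin at the centre of its underside
- magnet_square: red magnetic welding square lying flat on the bench right of the fixture, 90 x 92 x 16 mm; origin under its middle
- tip_pack: flat clear pack of copper contact tips on the bench right of the fixture, 100 x 55 x 12 mm; origin at the centre of its underside
- paint_marker: white paint marker with yellow cap lying on the bench right of the fixture, 15 mm thick, 123 mm long; origin under it, near its middle
- chip_hammer: steel chipping hammer lying on the bench well to the left, 240 mm long, 25 mm high; origin on its handle at bench level
Things that resemble listed ones, but are neither listed nor needed, are in the scene too. Several things have the shape of the plate; the one meant has the colours described above.

How it is judged (in metres and radians):
At the end, for the whole second after the job is handed in: Each hole is over its own pin (within 3.5 mm horizontally) and the plate lies flat on the bed (middle of its underside within 2.5 mm of it, tilt under 2 degrees), at rest (horizontal distance between hole_left and pin_left below 0.0035 m and horizontal distance between hole_right and pin_right below 0.0035 m and z of plate in the frame of fixture below 0.0225 m and angle between plate's own z axis and vertical below 0.035 rad and linear speed of plate below 0.01 m/s); the robot touches nothing.
It fails at once if the plate is lifted off the fixture or tipped up: its middle more than 32 mm above the bed, or tilted more than 30 degrees (z of plate in the frame of fixture above 0.052 m or angle between plate's own z axis and vertical above 0.52 rad).
It fails at once if any of the other loose things is shifted by more than 25 mm (distance of any of cup_brush, post_tube, spray_can, magnet_square, tip_pack, paint_marker, chip_hammer from where it was at the start of the episode above 0.025 m).
It also fails if it takes over 54 s, if anything falls off the work surface, if the arm or the gripper's body presses on something with over 40 N, if the wrist force passes 120 N, or if a joint passes its speed limit or range.

## Working session

There is one attempt and no reset: what is moved stays moved. The work goes in short steps, Python scripts to look and compute and a tool call to move; the robot and the scene stay as the last step left them, time stands still between calls to the robot, and variables do not carry over. Pictures are saved under pics/ and viewed, and the job is handed in when it is done.

Besides the shell and the picture viewer there is one more tool, called after "Emit:" as name([rows], argument=value, ...), one row to a line, values as JSON. send_rows: Moves the arm, as the interface text tells. Its arguments: {"type":"object","properties":{"commands":{"type":"array"}},"required":["commands"]}

```bash
mkdir -p pics; ls; cat > h.py <<'E'
from cell import ctrl
import numpy as np, cv2
def ray(name,uv):
    p=ctrl.camera_params(name); K=np.array([[p['fx'],0,p['cx']],[0,p['fy'],p['cy']],[0,0,1.]])
    u=cv2.undistortPoints(np.array(uv,float).reshape(-1,1,2),K,np.array([p['k1'],0,0,0,0.])).reshape(-1,2)
    T=np.array(p['cam_to_world']); d=np.c_[u,np.ones(len(u))]@T[:3,:3].T
    return T[:3,3],d
def onz(name,uv,z):
    o,d=ray(name,uv); return o+d*((z-o[2])/d[:,2])[:,None]
def proj(name,P):
    p=ctrl.camera_params(name); T=np.linalg.inv(np.array(p['cam_to_world'])); c=np.array(P,float).reshape(-1,3)@T[:3,:3].T+T[:3,3]
    s=c[:,:2]/c[:,2:]; s=s*(1+p['k1']*(s**2).sum(1))[:,None]
    return s*[p['fx'],p['fy']]+[p['cx'],p['cy']]
E
python3 - <<'E'
from h import *
for n in('scene','top'):
    im=ctrl.get_image(n); np.save(f'pics/{n}0.npy',im); cv2.imwrite(f'pics/{n}0.png',cv2.resize(im[...,::-1],(768,576)))
    p=ctrl.camera_params(n); print({k:np.round(v,3).tolist() for k,v in p.items()})
s=ctrl.read_state(); print(s)
E
```

```text
pics
{'fx': 368.278, 'fy': 368.278, 'cx': 254.703, 'cy': 187.525, 'k1': -0.003, 'cam_to_world': [[0.491, 0.478, -0.729, 1239.896], [0.871, -0.253, 0.421, -265.879], [0.017, -0.841, -0.54, 587.706], [0.0, 0.0, 0.0, 1.0]]}
{'fx': 475.231, 'fy': 475.231, 'cx': 247.623, 'cy': 191.342, 'k1': -0.182, 'cam_to_world': [[-0.007, -0.992, 0.123, 345.266], [-1.0, 0.009, 0.014, 129.919], [-0.015, -0.123, -0.992, 1478.236], [0.0, 0.0, 0.0, 1.0]]}
{'clock': 0.1, 'qpos': array([ 1.27316698,  0.62924512,  0.03841496,  1.51830702, -0.02700391,
        0.99629698, -0.01998712]), 'qd': array([-1.88261151e-03, -2.71533612e-03,  1.52759298e-03, -1.30186491e-03,
       -9.57871120e-05,  8.25570664e-04, -5.91249791e-05]), 'tau': array([ 3.09389448e-03, -5.64539444e+01,  1.23138864e+00, -1.93975085e+01,
        1.15876616e-02,  5.38838940e-03, -2.05422474e-06]), 'eef_pos': array([ 149.26199759, -632.05854816,  244.47351791]), 'tool_rot': array([-3.14158987e+00,  1.73967481e-03, -1.33893300e+00]), 'force': array([-1.23780358, -0.05835251, -0.11302079]), 'torque': array([-0.03469027,  0.07005381, -0.0171585 ]), 'width': 85.06361138671753}
```

View pics/scene0.png

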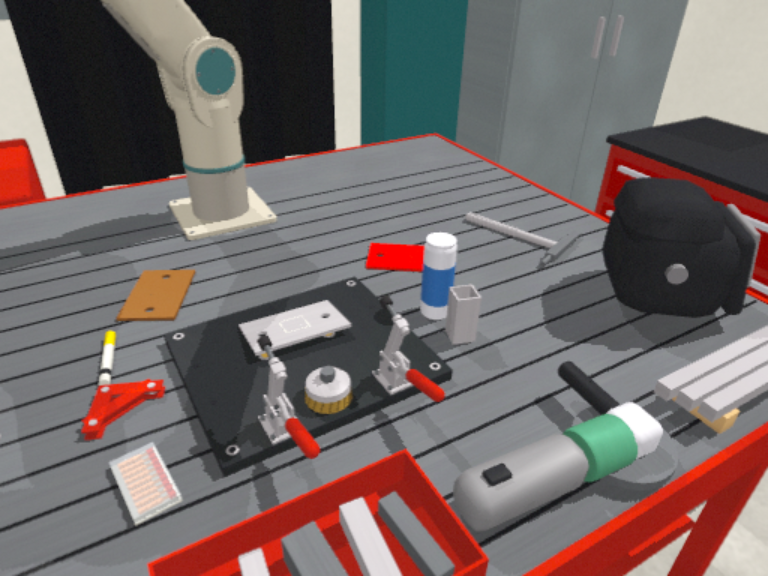

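View pics/top0.png

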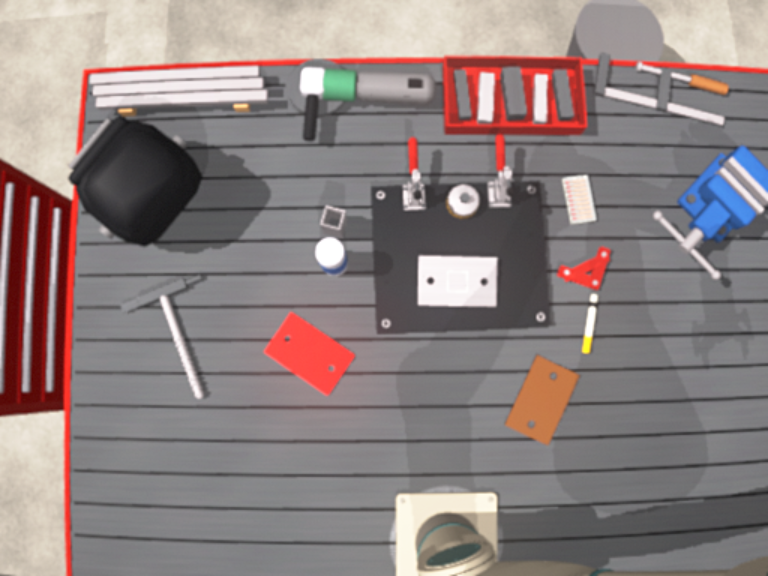

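The top view shows the white plate on the black bed at about (458,281), in 768-wide pixels. The bed corners are near (373,186), (541,183), (550,325) and (377,332). The scene view shows bronze pins under the plate's far edge at about (265,350) and (330,332). Next I'll measure the bed outline, the plate corners and the holes.

```bash
python3 - <<'E'
from h import *
im=np.load('pics/top0.npy')
c=im[110:235,235:380]; cv2.imwrite('pics/topc.png',cv2.resize(c[...,::-1],None,fx=5,fy=4.8,interpolation=cv2.INTER_CUBIC))
s=np.load('pics/scene0.npy')
c=s[180:320,100:310]; cv2.imwrite('pics/scenec.png',cv2.resize(c[...,::-1],None,fx=3.8,fy=3.8,interpolation=cv2.INTER_CUBIC))
hsv=cv2.cvtColor(im,cv2.COLOR_RGB2HSV)
print(im[187,300],im[150,270],im[150,240],im[187,287],im[160,330])
m=(im.max(2)<60).astype(np.uint8)
m=cv2.morphologyEx(m,cv2.MORPH_OPEN,np.ones((5,5)))
cs,_=cv2.findContours(m,0,2)
for k in cs:
    if cv2.contourArea(k)>3000: print('bed',cv2.contourArea(k),cv2.boundingRect(k),cv2.boxPoints(cv2.minAreaRect(k)).round(1).tolist())
w=np.zeros(im.shape[:2],np.uint8); w[160:215,265:345]=(im[160:215,265:345].min(2)>120)
cs,h=cv2.findContours(w,cv2.RETR_CCOMP,2)
for k in cs:
    if cv2.contourArea(k)>3:
        M=cv2.moments(k); print(cv2.contourArea(k),M['m10']/M['m00'],M['m01']/M['m00'],cv2.boxPoints(cv2.minAreaRect(k)).round(1).tolist())
E
```

```text
[249 244 245] [73 71 72] [100  99 101] [62 57 60] [75 70 72]
bed 3642.0 (54, 79, 81, 84) [[39.599998474121094, 129.3000030517578], [82.0999984741211, 69.80000305175781], [142.39999389648438, 112.9000015258789], [99.9000015258789, 172.39999389648438]]
1730.5 304.2535875951073 186.9633054030627 [[278.0, 170.0], [331.0, 170.0], [331.0, 204.0], [278.0, 204.0]]
16.0 322.375 187.46875 [[319.5, 187.5], [322.5, 184.5], [325.5, 187.5], [322.5, 190.5]]
17.0 286.5 186.5 [[283.5, 186.5], [286.5, 183.5], [289.5, 186.5], [286.5, 189.5]]
```

View pics/topc.png

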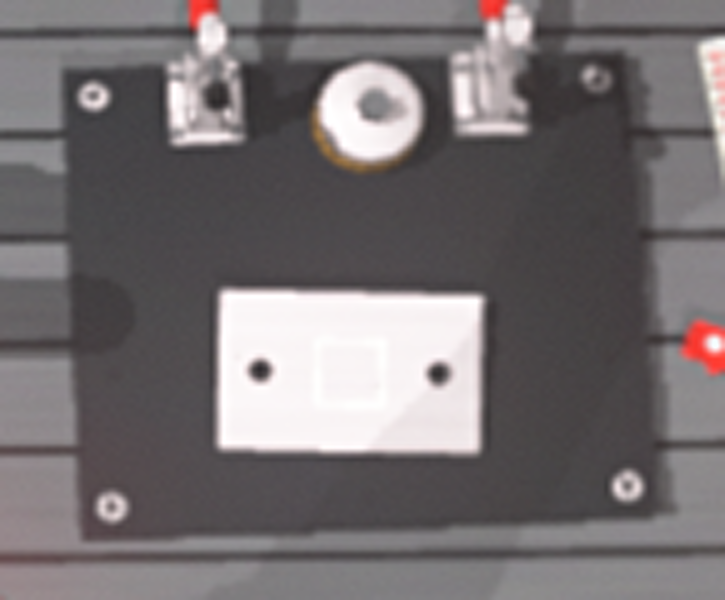

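View pics/scenec.png

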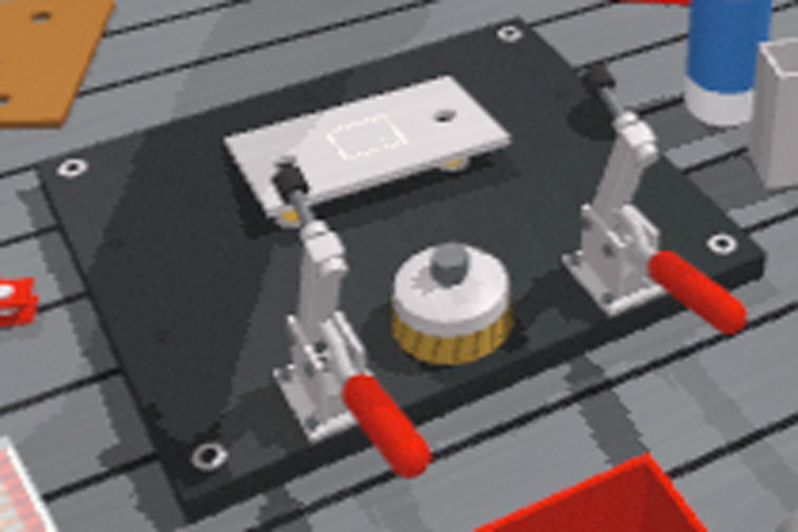

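```bash
cat >> h.py <<'E'
def bolts(im,name,guess,r=6):
    out=[]
    for u,v in guess:
        x,y=int(round(u)),int(round(v)); c=im[y-r:y+r+1,x-r:x+r+1].astype(float).mean(2)
        w=np.clip(c-110,0,None); yy,xx=np.mgrid[-r:r+1,-r:r+1]
        out.append((x+(w*xx).sum()/w.sum(),y+(w*yy).sum()/w.sum()))
    return np.array(out)
E
python3 - <<'E'
from h import *
im=np.load('pics/top0.npy'); sc=np.load('pics/scene0.npy')
T=lambda a:np.array([(235+x/5-.4,110+y/4.8-.4) for x,y in a])
S=lambda a:np.array([(100+x/3.8-.4,180+y/3.8-.4) for x,y in a])
g=T([(93,96),(596,78),(627,487),(112,507)])
b=bolts(im,'top',g,5); B=onz('top',b,21)
gs=S([(722,243),(209,456),(73,167),(510,33)])
bs=bolts(sc,'scene',gs,5); BS=onz('scene',bs,21)
C=onz('top',T([(65,68),(625,53),(655,515),(82,540)]),20)
for n,X in(('b',B),('bs',BS),('corner',C)):
    f=(X[0]+X[1])/2-(X[2]+X[3])/2; l=(X[0]+X[3])/2-(X[1]+X[2])/2
    print(n,X[:,:2].round(1).tolist(),'cen',X.mean(0)[:2].round(1),'len',np.hypot(*f[:2]).round(1),np.hypot(*l[:2]).round(1),'yaw',np.degrees([np.arctan2(f[1],f[0]),np.arctan2(-l[0],l[1])]).round(2))
    a=np.arctan2(-l[0],l[1]); ex=np.array([np.cos(a),np.sin(a)]); ey=np.array([-ex[1],ex[0]]); o=X.mean(0)[:2]-20*ex
    print('  origin',o.round(1),'pinL',(o+55*ey).round(1),'pinR',(o-55*ey).round(1), 'holes rel', [[((h[:2]-o)@ex).round(1),((h[:2]-o)@ey).round(1)] for h in onz('top',[(286.6,186.6),(322.4,187.4)],33)])
# plate corners by heights: far edge top ~ z 20+? ; 
hs=onz('top',[(286.6,186.6),(322.4,187.4)],33); print('hole',hs.round(1),np.linalg.norm(hs[0]-hs[1]))
hl=onz('scene',S([(446,115)]),33); print('scene holeL',hl)
print('brush',onz('top',T([(370,110)]),45))
E
```

```text
b [[722.0, 130.3], [735.9, -184.7], [462.4, -197.8], [452.5, 121.9]] cen [593.2 -32.6] len 271.7 317.6 yaw [2.27 2.16]
  origin [573.2 -33.4] pinL [571.1  21.6] pinR [575.3 -88.3] holes rel [[np.float64(-32.1), np.float64(64.6)], [np.float64(-39.7), np.float64(-45.5)]]
bs [[722.2, 129.5], [735.0, -187.2], [460.5, -199.4], [441.1, 126.1]] cen [589.7 -32.8] len 277.9 321.5 yaw [1.6  2.87]
  origin [569.7 -33.8] pinL [567.   21.2] pinR [572.5 -88.7] holes rel [[np.float64(-27.8), np.float64(65.2)], [np.float64(-36.8), np.float64(-44.8)]]
corner [[741.9, 148.4], [750.5, -208.6], [443.7, -215.0], [431.5, 140.2]] cen [591.9 -33.8] len 308.7 356.3 yaw [1.36 1.67]
  origin [571.9 -34.4] pinL [570.3  20.6] pinR [573.5 -89.3] holes rel [[np.float64(-31.3), np.float64(65.3)], [np.float64(-38.0), np.float64(-44.9)]]
hole [[538.7  30.   33. ]
 [535.2 -80.4  33. ]] 110.36628923715641
scene holeL [[538.50419129  30.29465812  33.        ]]
brush [[705.6313659  -40.81264112  45.        ]]
```

```bash
cat >> h.py <<'E'
def ringc(im,guess,r=7):
    out=[]
    for u,v in guess:
        x,y=int(round(u)),int(round(v)); c=im[y-r:y+r+1,x-r:x+r+1].mean(2); c=cv2.resize(c,None,fx=8,fy=8,interpolation=cv2.INTER_CUBIC)
        m=(c>(np.median(c)+c.max())/2).astype(np.uint8)
        ks,_=cv2.findContours(m,0,1); ks=[k for k in ks if len(k)>10]
        k=min(ks,key=lambda k:np.linalg.norm(k.reshape(-1,2).mean(0)-(8*r+4)))
        (a,b),(w,h),_=cv2.fitEllipse(k); out.append((x-r+(a+.5)/8-.5,y-r+(b+.5)/8-.5,w/8,h/8))
    return np.array(out)
E
python3 - <<'E'
from h import *
im=np.load('pics/top0.npy'); sc=np.load('pics/scene0.npy')
T=lambda a:np.array([(235+x/5-.4,110+y/4.8-.4) for x,y in a])
S=lambda a:np.array([(100+x/3.8-.4,180+y/3.8-.4) for x,y in a])
b=ringc(im,T([(93,96),(596,78),(627,487),(112,507)]),5); bs=ringc(sc,S([(722,243),(209,456),(73,167),(510,33)]),7)
print(b.round(1).tolist(),bs.round(1).tolist())
for n,X in(('b',onz('top',b[:,:2],21)),('bs',onz('scene',bs[:,:2],21))):
    M,_=cv2.estimateAffinePartial2D(np.array([(155,160),(155,-160),(-115,-160),(-115,160)],float),X[:,:2])
    s=np.hypot(*M[:,0]); print(n,X[:,:2].round(1).tolist(),'o',M[:,2].round(1),'scale',s.round(4),'yaw',np.degrees(np.arctan2(M[1,0],M[0,0])).round(2),'pins',(M@np.array([[0,0],[55,-55],[1,1]])).T.round(1).tolist())
E
```

```text
[[253.3, 129.7, 5.2, 5.6], [352.4, 125.0, 2.4, 3.5], [360.0, 210.9, 5.6, 5.8], [256.9, 215.2, 5.7, 5.9]] [[289.6, 243.7, 4.7, 7.1], [157.0, 299.7, 3.6, 5.4], [118.6, 223.7, 4.0, 7.1], [233.6, 188.4, 3.4, 5.6]]Traceback (most recent call last):
  File "<stdin>", line 8, in <module>
cv2.error: OpenCV(4.12.0) /io/opencv/modules/calib3d/src/ptsetreg.cpp:1108: error: (-215:Assertion failed) count >= 0 && to.checkVector(2) == count in function 'estimateAffinePartial2D'
```

```bash
python3 - <<'E'
from h import *
b=[[253.3,129.7],[353.8,125.9],[360.0,210.9],[256.9,215.2]]; bs=[[289.6,243.7],[154.6,299.6],[118.8,223.7],[233.7,188.4]]
Fx=np.array([(155,160),(155,-160),(-115,-160),(-115,160)],np.float64)
for n,X in(('top',onz('top',b,21)),('scene',onz('scene',bs,21))):
    M,_=cv2.estimateAffinePartial2D(Fx,np.ascontiguousarray(X[:,:2]),method=cv2.LMEDS)
    # plain least squares similarity
    z=Fx[:,0]+1j*Fx[:,1]; w=X[:,0]+1j*X[:,1]; zc,wc=z.mean(),w.mean(); k=np.vdot(z-zc,w-wc)/np.vdot(z-zc,z-zc); k/=abs(k); o=wc-k*zc
    res=abs(w-(k*z+o)); P=[k*55j+o,-k*55j+o]
    print(n,'o',np.round(o,1),'yaw',np.degrees(np.angle(k)).round(2),'res',res.round(1),'pins',np.round(P,1))
E
```

```text
top o (572.5-34.2j) yaw 1.86 res [0.2 0.4 0.4 0.2] pins [570.7+20.8j 574.3-89.2j]
scene o (572.5-35.1j) yaw 1.87 res [0.5 0.3 0.3 0.5] pins [570.7+19.8j 574.3-90.1j]
```

```bash
cat >> h.py <<'E'
from scipy.spatial.transform import Rotation as R
def go(x,y,z,xdir=-88.14):
    s=ctrl.read_state(); r=R.from_euler('xyz',s['tool_rot']).as_matrix()
    d=r.T@(np.array([x,y,z])-s['eef_pos']); a=np.degrees(np.arctan2(r[1,0],r[0,0]))
    print('t',round(s['clock'],2),'pos',s['eef_pos'].round(1),'rpy',np.degrees(s['tool_rot']).round(2),'F',s['force'].round(1),'w',round(s['width'],1),'| shift',d.round(1),'roll',round(a-xdir,2))
E
python3 - <<'E'
from h import *
go(545,95,150)
for n,uv in(('can',(331,243)),('tube',(332,217))): print(n,onz('top',[np.array(uv)/1.5],[150,90][n=='tube']).round(0))
E
```

```text
t 0.1 pos [ 149.3 -632.1  244.5] rpy [-1.800e+02  1.000e-01 -7.672e+01] F [-1.2 -0.1 -0.1] w 85.1 | shift [-616.5 -552.2   95.5] roll 11.42
can [[595. 224. 150.]]
tube [[659. 226.  90.]]
```

Emit:
send_rows([
  [0,-616,-552,0,4],
  [0,-616,-552,0,8],
  [0,-616,-552,0,11.4],
  [0,-616,-552,0,11.4],
  [0,-616,-552,0,11.4],
])

```text
clock: 0.6
eef_pos: [269.5, -411.0, 245.2]
tool_rot: [3.141, 0.002, -1.538]
force: [0.8, -0.3, -0.1]
width: 12.4
```

```bash
python3 -c "
from h import *
go(545,95,150)"
```

```text
t 0.6 pos [ 269.5 -411.   245.2] rpy [ 1.7998e+02  1.1000e-01 -8.8130e+01] F [ 0.8 -0.3 -0.1] w 12.4 | shift [-496.6 -291.9   96. ] roll 0.01
```

Emit:
send_rows([
  [0,-496,-292,0,0],
  [0,-496,-292,0,0],
  [0,-496,-292,0,0],
  [0,-496,-292,0,0],
  [0,-496,-292,0,0],
])

```text
clock: 1.1
eef_pos: [388.9, -191.6, 245.7]
tool_rot: [3.141, 0.002, -1.538]
force: [1.2, -0.9, -0.6]
width: 0.1
```

```bash
python3 -c "
from h import *
go(545,95,150)"
```

```text
t 1.1 pos [ 388.9 -191.6  245.7] rpy [ 1.7998e+02  1.2000e-01 -8.8150e+01] F [ 1.2 -0.9 -0.6] w 0.1 | shift [-281.2 -165.3   96.2] roll -0.01
```

Emit:
send_rows([
  [0,-281,-165,0,0],
  [0,-281,-165,0,0],
  [0,-281,-165,0,0],
  [0,-281,-165,0,0],
  [0,-281,-165,0,0],
])

```text
clock: 1.6
eef_pos: [508.1, 28.2, 245.9]
tool_rot: [3.141, 0.002, -1.538]
force: [0.5, -0.4, 0.1]
width: 0.1
```

Emit:
send_rows([
  [0,-50,-29,30,0],
  [0,-50,-29,80,0],
  [0,-50,-29,90,0],
  [0,-50,-29,90,0],
])

```text
clock: 2.0
eef_pos: [532.9, 79.8, 152.8]
tool_rot: [3.134, 0.001, -1.536]
force: [0.1, -0.2, 0.5]
width: 0.1
```

```bash
python3 -c "
from h import *
go(541,90,60)
im=ctrl.get_image('scene'); cv2.imwrite('pics/s1.png',cv2.resize(im[120:340,60:360,::-1],None,fx=2.6,fy=2.6))
"
```

```text
t 2.0 pos [532.9  79.8 152.8] rpy [ 1.7955e+02  5.0000e-02 -8.8030e+01] F [ 0.1 -0.2  0.5] w 0.1 | shift [-9.8 -9.1 92.7] roll 0.11
```

View pics/s1.png

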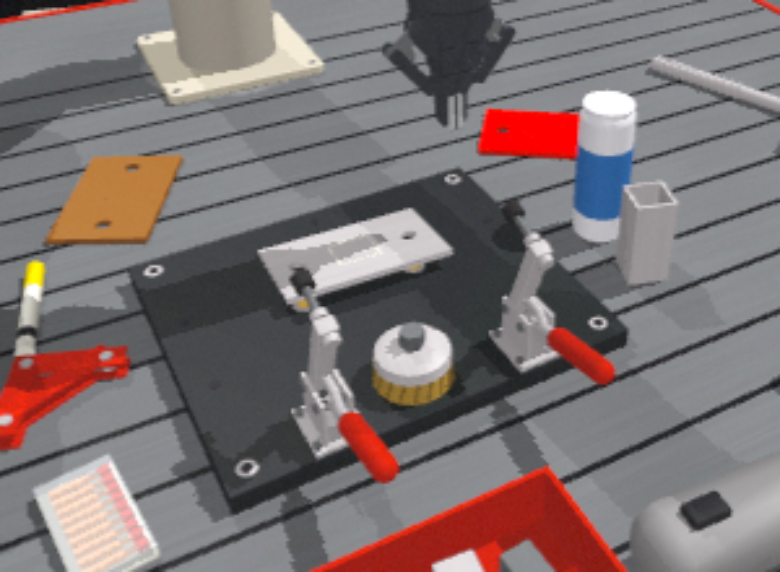

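The closed fingers hang at about (457,125) in the crop, clear of the plate's left side. I'll check fingertip height from the image.

```bash
python3 -c "
from h import *
p=ctrl.read_state()['eef_pos']
for dz in (0,14,27): print(dz,(proj('scene',p-[0,0,dz])-[60,120])*2.6)
"
```

```text
0 [[449.12340573 111.20216085]]
14 [[449.34831285 124.26112891]]
27 [[449.55386218 136.19266425]]
```

Emit:
send_rows([
  [0,-10,-6,40,0],
  [0,-10,-6,80,0],
  [0,-10,-6,100,0],
  [0,-10,-6,105,0],
  [0,-10,-6,105,0],
])

```text
clock: 2.55
eef_pos: [540.3, 88.9, 50.6]
tool_rot: [3.138, 0.001, -1.539]
force: [-0.6, -0.6, 0.1]
width: 0.1
```

```bash
python3 -c "
from h import *
go(539,74,38)"
```

```text
t 2.55 pos [540.3  88.9  50.6] rpy [ 1.7982e+02  6.0000e-02 -8.8170e+01] F [-0.6 -0.6  0.1] w 0.1 | shift [14.8  1.7 12.6] roll -0.03
```

Emit:
send_rows([
  [0,0,0,12.5,0],
  [0,5,0,12.5,0],
  [0,15,0,12.5,0],
  [0,17,0,12.5,0],
  [0,17,0,12.5,0],
])

```text
clock: 3.05
eef_pos: [541.1, 70.7, 38.5]
tool_rot: [3.139, 0.001, -1.541]
force: [0.6, -0.2, 0.0]
width: -0.4
```

Emit:
send_rows([
  [0,2,0,0,0],
  [0,4,0,0,0],
  [0,6,0,0,0],
  [0,8,0,0,0],
  [0,8,0,0,0],
])

```text
clock: 3.55
eef_pos: [541.4, 63.6, 38.6]
tool_rot: [3.139, 0.002, -1.54]
force: [0.2, 3.6, 1.2]
width: -0.3
```

```bash
cat >> h.py <<'E'
def look(n,z=33):
    im=ctrl.get_image('top'); cv2.imwrite(f'pics/{n}t.png',cv2.resize(im[110:235,235:380,::-1],None,fx=5,fy=4.8,interpolation=cv2.INTER_CUBIC)); np.save(f'pics/{n}t.npy',im)
    s=ctrl.get_image('scene'); cv2.imwrite(f'pics/{n}s.png',cv2.resize(s[160:320,100:310,::-1],None,fx=3.7,fy=3.7,interpolation=cv2.INTER_CUBIC)); np.save(f'pics/{n}s.npy',s)
E
python3 -c "
from h import *
go(539,74,38); look('a')"
```

```text
t 3.55 pos [541.4  63.6  38.6] rpy [ 1.7987e+02  1.0000e-01 -8.8230e+01] F [0.2 3.6 1.2] w -0.3 | shift [-10.4   2.    0.6] roll -0.09
```

View pics/at.png

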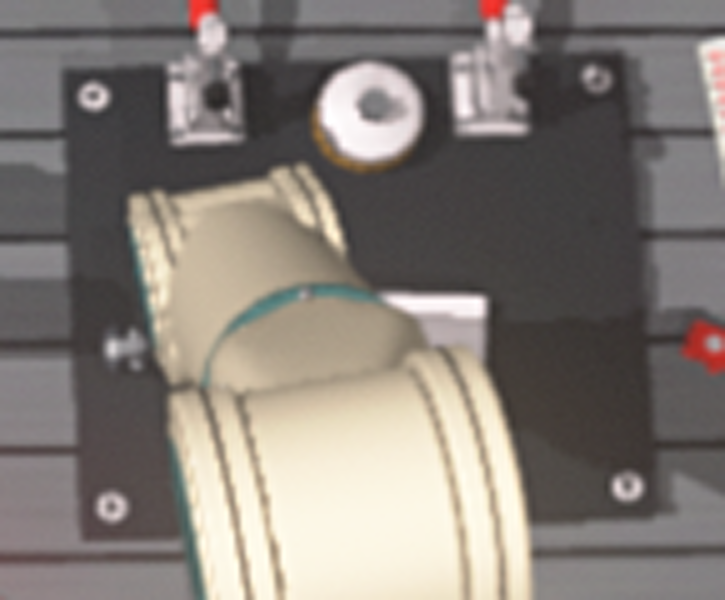

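View pics/as.png

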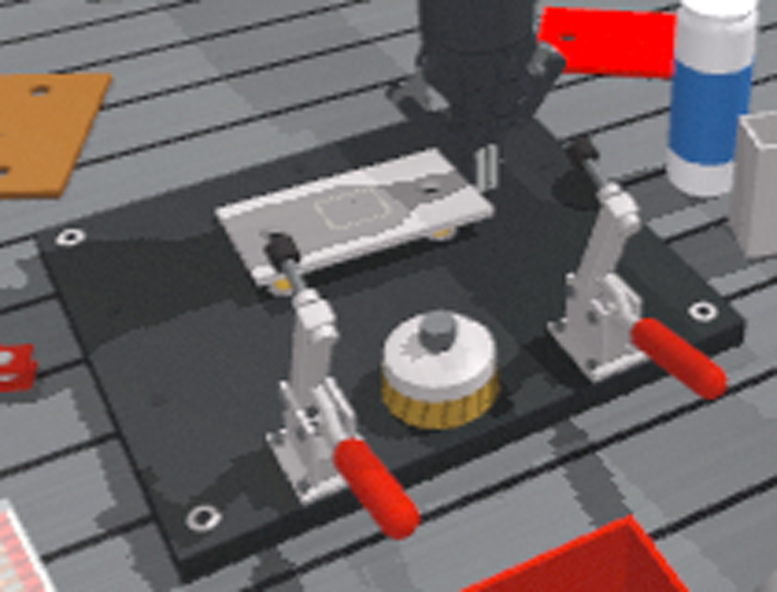

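The finger touches the plate's left edge at about (485,185) in the scene crop, with 3.6 N. The arm hides most of the plate from above, so I'll measure the left hole, now near (430,188), from the scene view.

```bash
cat >> h.py <<'E'
def sc(pts,z): # crop px of scene pictures
    return onz('scene',[((x+.5)/3.7-.5+100,(y+.5)/3.7-.5+160) for x,y in pts],z).round(1)
E
python3 - <<'E'
from h import *
s=np.load('pics/scene0.npy'); cv2.imwrite('pics/0s.png',cv2.resize(s[160:320,100:310,::-1],None,fx=3.7,fy=3.7,interpolation=cv2.INTER_CUBIC))
for n in '0','a':
    im=cv2.imread(f'pics/{n}s.png'); g=im.mean(2); r=g[176:200,405:460]; print(n, r.min(),np.argwhere(r==r.min())+[176,405])
    cv2.imwrite(f'pics/z{n}.png',cv2.resize(im[140:300,200:510],None,fx=2.5,fy=2.5))
print(sc([(430,188)],33))
E
```

```text
0 43.333333333333336 [[190 431]]
a 44.0 [[190 431]]
[[539.5  26.8  33. ]]
```

View pics/z0.png

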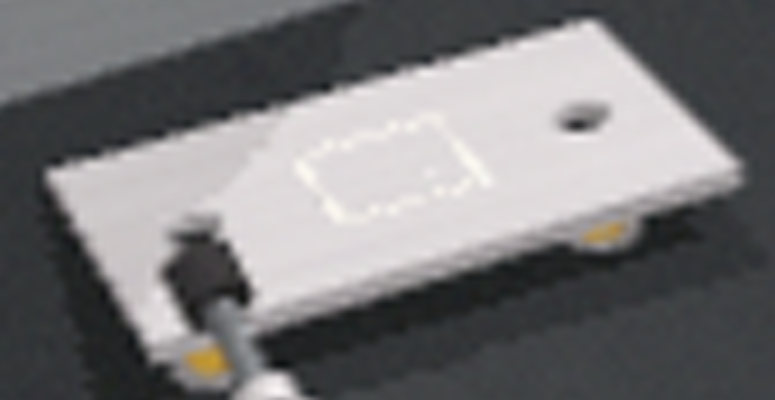

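View pics/za.png

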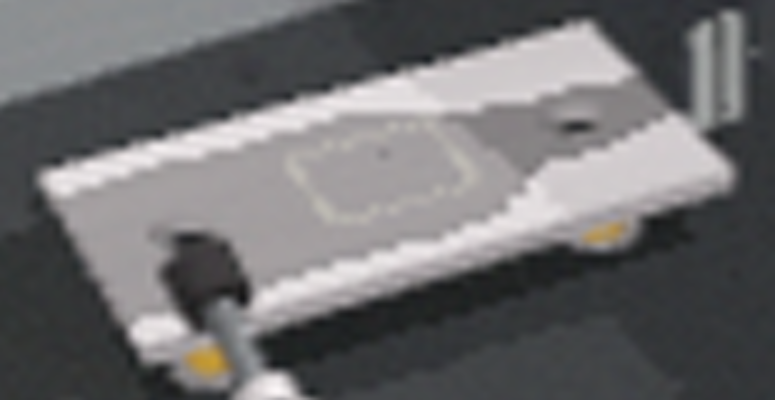

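The plate moved about 2 mm to the right and the finger is in firm contact, so I'll push another 7.5 mm or so.

Emit:
send_rows([
  [0,2,0,0,0],
  [0,4,0,0,0],
  [0,6,0,0,0],
  [0,8,0,0,0],
  [0,8,0,0,0],
])

```text
clock: 4.15
eef_pos: [541.6, 54.8, 38.6]
tool_rot: [3.139, 0.001, -1.541]
force: [-0.3, 2.7, 1.0]
width: -0.2
```

Emit:
send_rows([
  [0,-5,0,0,0],
  [0,-20,0,-5,0],
  [0,-25,0,-50,0],
  [40,-25,30,-90,0],
  [40,-25,70,-110,0],
])

```text
clock: 4.65
eef_pos: [473.6, 78.8, 151.6]
tool_rot: [-3.137, 0.002, -1.54]
force: [0.1, 0.9, 0.9]
width: 28.3
```

```bash
python3 -c "
from h import *
go(440,-30,110)"
```

```text
t 4.65 pos [473.6  78.8 151.6] rpy [-1.7974e+02  1.0000e-01 -8.8260e+01] F [0.1 0.9 0.9] w 28.3 | shift [107.8  37.1  41.2] roll -0.12
```

Emit:
send_rows([
  [85,50,15,0,0],
  [85,100,30,0,0],
  [85,109,37,20,0],
  [85,109,37,40,0],
  [85,109,37,40,0],
])

```text
clock: 5.15
eef_pos: [438.7, -31.4, 110.1]
tool_rot: [-3.141, 0.002, -1.542]
force: [-0.0, 0.8, 0.5]
width: 84.9
```

```bash
python3 -c "
from h import *
go(440,-39,24); look('b')"
```

```text
t 5.15 pos [438.7 -31.4 110.1] rpy [-1.7995e+02  9.0000e-02 -8.8320e+01] F [-0.   0.8  0.5] w 84.9 | shift [ 7.7 -1.1 86. ] roll -0.18
```

View pics/bt.png

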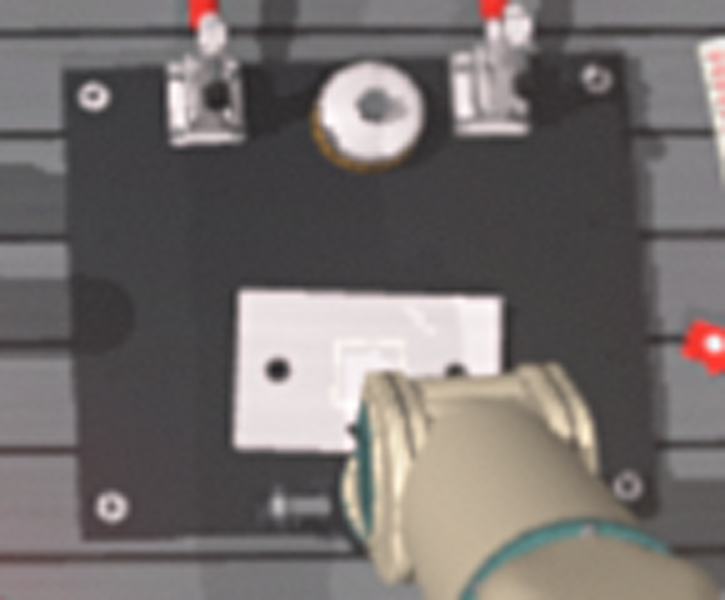

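View pics/bs.png

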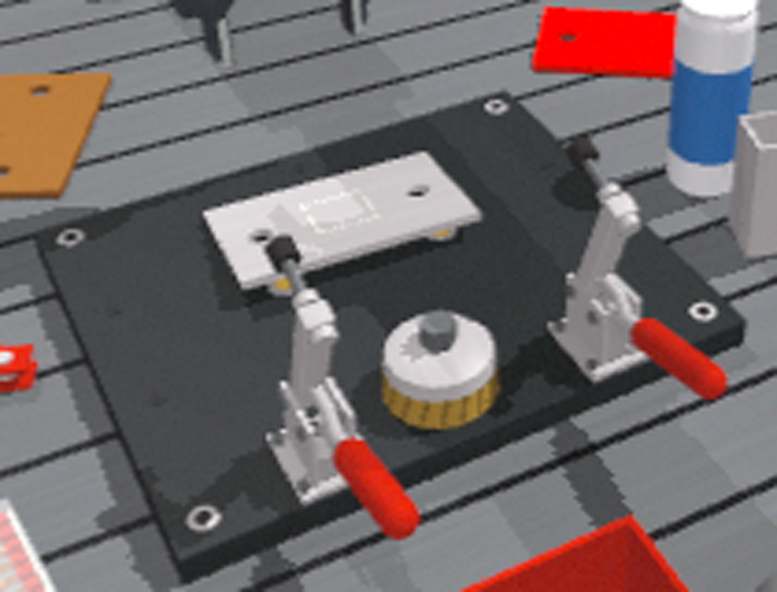

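```bash
cat >> h.py <<'E'
O=np.array([572.5,-34.7]); A=np.radians(1.86); EX=np.array([np.cos(A),np.sin(A)]); EY=np.array([-EX[1],EX[0]])
def fx(P): P=np.atleast_2d(P)[:,:2]-O; return np.c_[P@EX,P@EY].round(1)
def tc(pts,z): return onz('top',[((x+.5)/5-.5+235,(y+.5)/4.8-.5+110) for x,y in pts],z)
E
python3 - <<'E'
from h import *
print(fx(tc([(260,370),(438,373)],33)),fx(tc([(278,370),(456,372)],33)),fx(sc([(419,191),(262,236)],33)))
E
```

```text
[[-32.   65.7]
 [-38.4 -43.8]] [[-32.4  54.7]
 [-38.2 -55. ]] [[-31.6  54.5]
 [-38.  -55.2]]
```

Both views agree: the holes are now at fixture (-32, +54.6) and (-38, -55.1). The sideways error is gone, and about 35 mm forward plus 3° of turn remain. I'll go down behind the near edge with the fingers open.

Emit:
send_rows([
  [85,4,0,30,-0.2],
  [85,7.5,0,60,-0.2],
  [85,7.5,0,80,-0.2],
  [85,7.5,0,86,-0.2],
  [85,7.5,0,86,-0.2],
])

```text
clock: 5.75
eef_pos: [442.2, -37.5, 25.7]
tool_rot: [-3.135, 0.001, -1.535]
force: [-0.0, -1.2, -0.5]
width: 84.6
```

```bash
python3 -c "
from h import *
go(470,-38,24); print(fx(ctrl.read_state()['eef_pos']));look('c')"
```

```text
t 5.75 pos [442.2 -37.5  25.7] rpy [-1.7962e+02  5.0000e-02 -8.7950e+01] F [-0.  -1.2 -0.5] w 84.6 | shift [  1.5 -27.7   1.9] roll 0.19
[[-130.3    1.4]]
```

View pics/cs.png

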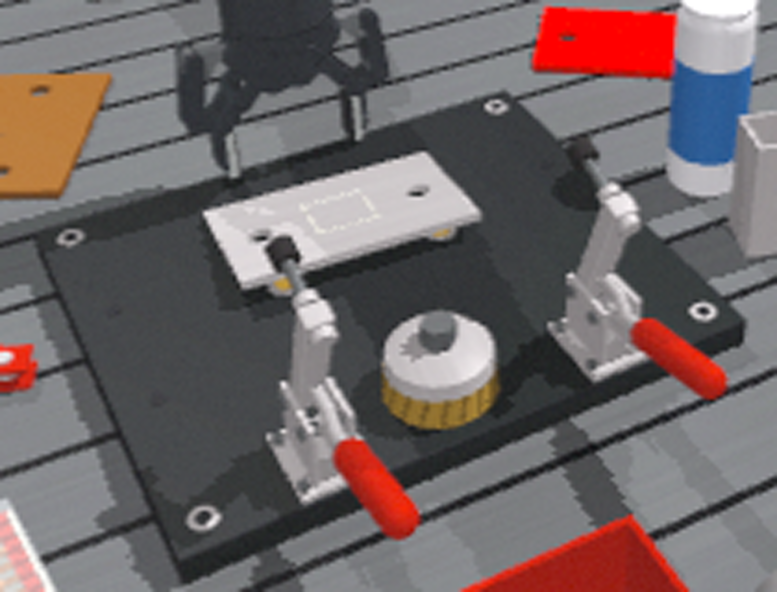

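```bash
python3 -c "
from h import *
p=ctrl.read_state()['eef_pos']
for z in (20,25,30,38):
  q=[[p[0]+7,p[1]-44,z],[p[0]+7,p[1]+44,z]]
  print(z,((proj('scene',q)-[100,160])*3.7).round(0).tolist())
"
```

```text
20 [[235.0, 177.0], [352.0, 144.0]]
25 [[234.0, 171.0], [352.0, 138.0]]
30 [[234.0, 165.0], [351.0, 132.0]]
38 [[232.0, 156.0], [351.0, 123.0]]
```

Emit:
send_rows([
  [85,1.5,-10,2,0.1],
  [85,1.5,-20,2,0.1],
  [85,1.5,-28,2,0.1],
  [85,1.5,-28,2,0.1],
])

```text
clock: 6.25
eef_pos: [471.3, -38.1, 24.0]
tool_rot: [-3.135, 0.001, -1.537]
force: [-0.9, -0.2, -0.7]
width: 84.7
```

```bash
python3 -c "
from h import *
go(480,-38,24); print(fx(ctrl.read_state()['eef_pos']))"
```

```text
t 6.25 pos [471.3 -38.1  24. ] rpy [-1.7962e+02  8.0000e-02 -8.8050e+01] F [-0.9 -0.2 -0.7] w 84.7 | shift [ 0.2 -8.7  0. ] roll 0.09
[[-1.012e+02 -1.000e-01]]
```

Emit:
send_rows([
  [85,0,-5,0,0.1],
  [85,0,-10,0,0.1],
  [85,0,-15,0,0.1],
  [85,0,-20,0,0.1],
  [85,0,-20,0,0.1],
])

```text
clock: 6.75
eef_pos: [488.8, -38.4, 24.0]
tool_rot: [-3.14, -0.001, -1.539]
force: [-6.5, -1.7, 4.0]
width: 84.8
```

```bash
python3 -c "
from h import *
go(480,-38,24); print(fx(ctrl.read_state()['eef_pos']));look('d')"
```

```text
t 6.75 pos [488.8 -38.4  24. ] rpy [-1.7992e+02 -4.0000e-02 -8.8180e+01] F [-6.5 -1.7  4. ] w 84.8 | shift [-0.7  8.7 -0. ] roll -0.04
[[-83.8  -1. ]]
```

View pics/ds.png

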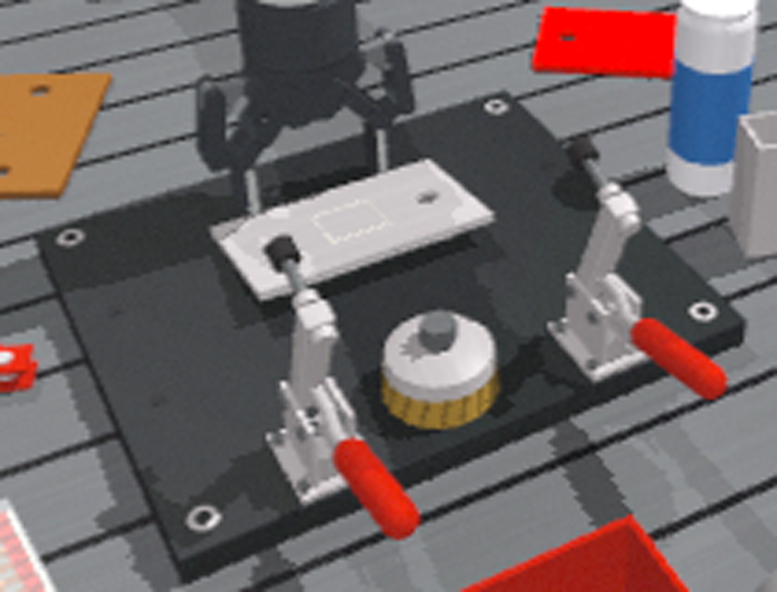

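View pics/dt.png

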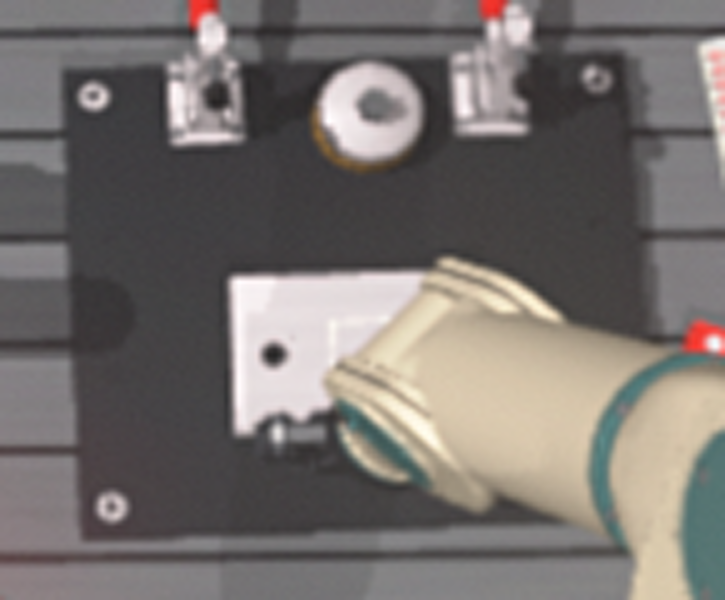

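```bash
python3 - <<'E'
from h import *
print(fx(tc([(273,354)],33)),fx(sc([(428,198)],33)))
# plate yaw from top far edge: crop (231,276)-(425,271)
P=fx(tc([(231,276),(425,270)],41)); print(P,np.degrees(np.arctan2(-(P[0]-P[1])[0],(P[0]-P[1])[1])))
E
```

```text
[[-22.   57.2]] [[-21.4  56.3]]
[[ 28.3  81.1]
 [ 27.4 -38.6]] -0.4307872170086295
```

The plate is now square to the fixture. The left hole is at about (-22, +57), so 22 mm remain forward and roughly 2 mm of left drift. I'll push on with a slight drag to the right.

Emit:
send_rows([
  [85,1,-4,0,0],
  [85,2,-8,0,0],
  [85,3,-12,0,0],
  [85,4,-16,0,0],
  [85,4,-16,0,0],
])

```text
clock: 7.35
eef_pos: [502.3, -41.8, 24.0]
tool_rot: [3.138, -0.001, -1.538]
force: [-6.7, 0.8, 6.2]
width: 85.1
```

```bash
python3 -c "
from h import *
go(480,-38,24); print(fx(ctrl.read_state()['eef_pos']));look('e')"
```

```text
t 7.35 pos [502.3 -41.8  24. ] rpy [ 1.7981e+02 -8.0000e-02 -8.8130e+01] F [-6.7  0.8  6.2] w 85.1 | shift [-4.5 22.1  0. ] roll 0.01
[[-70.4  -4.8]]
```

View pics/es.png

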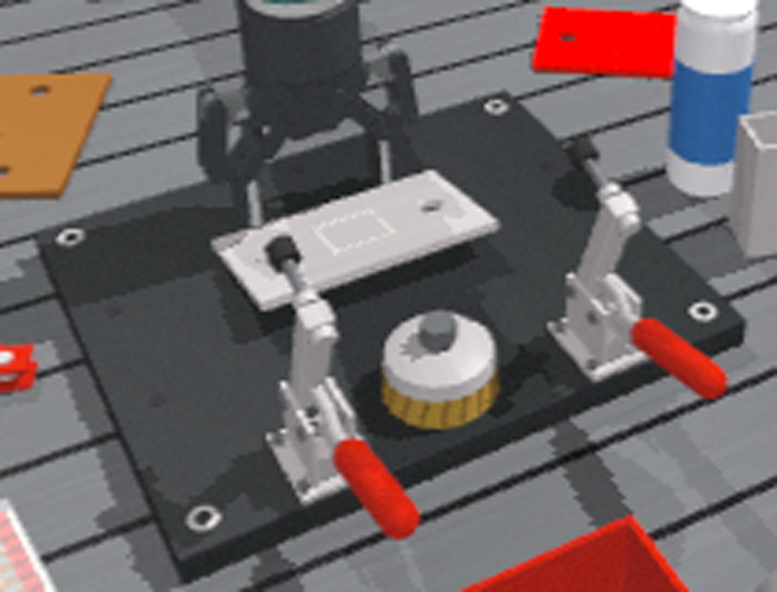

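View pics/et.png

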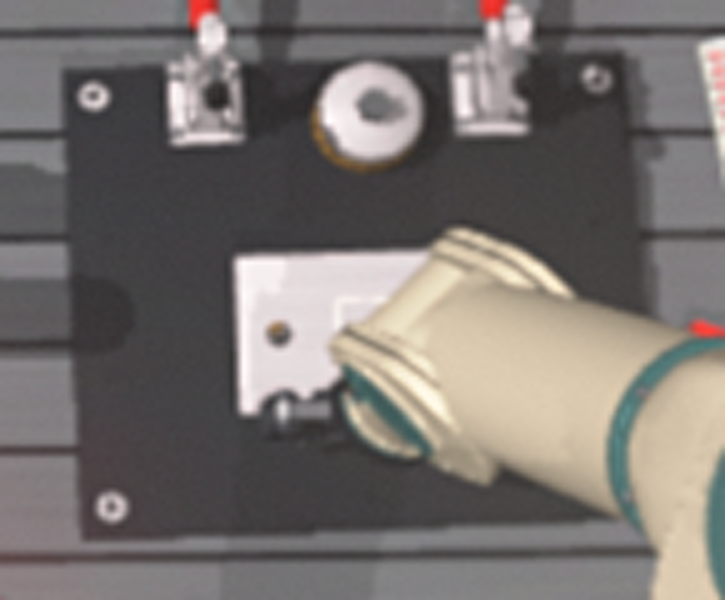

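```bash
python3 - <<'E'
from h import *
print(fx(tc([(279,333)],34)),fx(sc([(432,206)],34)), 'pin in image',fx(tc([(273,329)],32)))
im=np.load('pics/et.npy'); cv2.imwrite('pics/ez.png',cv2.resize(im[170:190,280:305,::-1],None,fx=24,fy=24,interpolation=cv2.INTER_CUBIC))
print((proj('top',[[570.7,20.3,32],[574.3,-89.7,32]])-[235,110])*[5,4.8])
E
```

```text
[[-8.7 52.9]] [[-10.8  54.1]] pin in image [[-5.7 56.3]]
[[272.61168157 318.32243613]
 [450.03551134 311.43945804]]
```

View pics/ez.png

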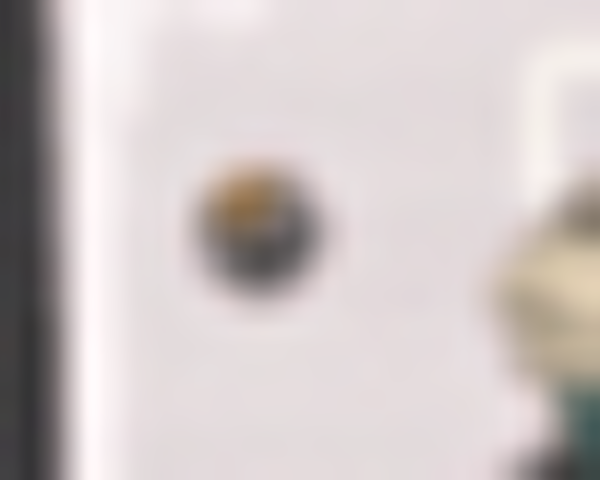

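The left hole is 9–10 mm short and about 1.5 mm too far right. The bronze pin shows in its far-left part, at (274,329) in the crop. I'll push on with a slight drag back left.

Emit:
send_rows([
  [85,-0.5,-2,0,0],
  [85,-1,-4,0,0],
  [85,-1.5,-6,0,0],
  [85,-2,-8,0,0],
  [85,-2,-9,0,0],
])

```text
clock: 7.95
eef_pos: [511.2, -39.3, 23.9]
tool_rot: [3.138, -0.001, -1.538]
force: [-4.4, 0.2, 0.2]
width: 85.5
```

```bash
python3 -c "
from h import *
go(480,-38,24); print(fx(ctrl.read_state()['eef_pos']));look('f')"
```

```text
t 7.95 pos [511.2 -39.3  23.9] rpy [ 1.7979e+02 -8.0000e-02 -8.8110e+01] F [-4.4  0.2  0.2] w 85.5 | shift [-2.3 31.1  0.1] roll 0.03
[[-61.5  -2.6]]
```

View pics/fs.png

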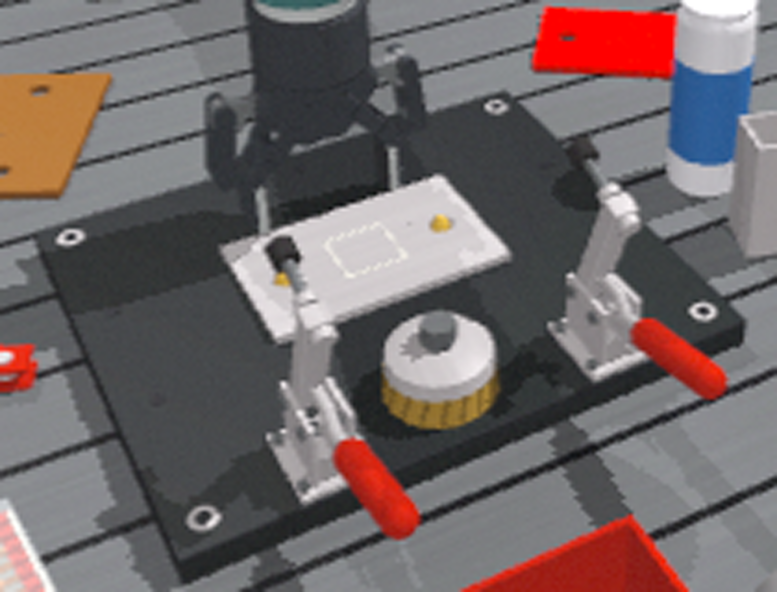

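View pics/ft.png

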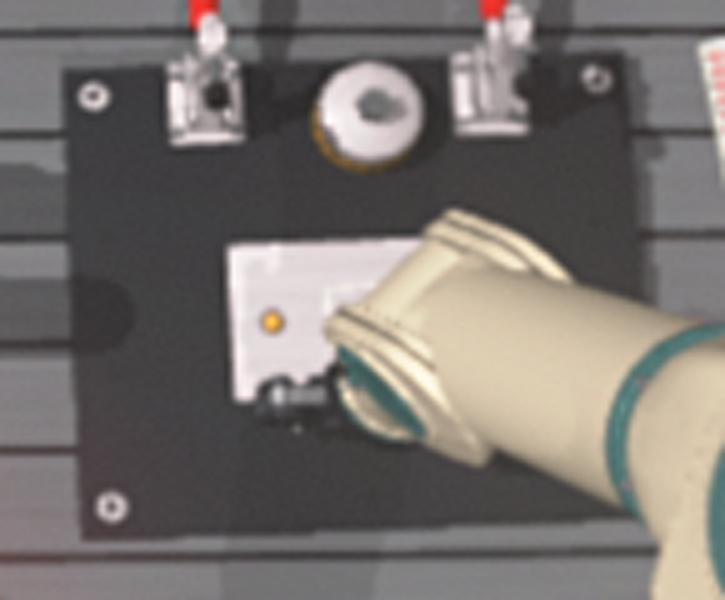

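Dropped: both bronze pin noses stand up through the holes, at (440,222) and (282,280) in the scene crop, and the plate looks flat. I'll back straight off, raise the tool and check with a clear view.

Emit:
send_rows([
  [85,0,5,0,0],
  [85,0,20,0,0],
  [85,0,40,-5,0],
  [85,0,60,-40,0],
  [85,0,70,-80,0],
])

```text
clock: 8.55
eef_pos: [439.0, -41.3, 104.0]
tool_rot: [3.134, -0.001, -1.536]
force: [0.5, 0.2, -0.2]
width: 85.0
```

Emit:
send_rows([
  [85,45,0,-25,0],
  [85,90,0,-50,0],
  [85,135,0,-70,0],
  [85,180,0,-70,0],
  [85,180,0,-70,0],
])

```text
clock: 9.05
eef_pos: [445.8, -229.4, 174.6]
tool_rot: [3.137, -0.006, -1.548]
force: [-0.4, 0.9, 0.1]
width: 84.8
```

```bash
python3 -c "
from h import *
go(480,-38,24); look('g')"
```

```text
t 9.05 pos [ 445.8 -229.4  174.6] rpy [179.74  -0.36 -88.72] F [-0.4  0.9  0.1] w 84.8 | shift [-191.6  -39.2  149.2] roll -0.58
```

View pics/gs.png

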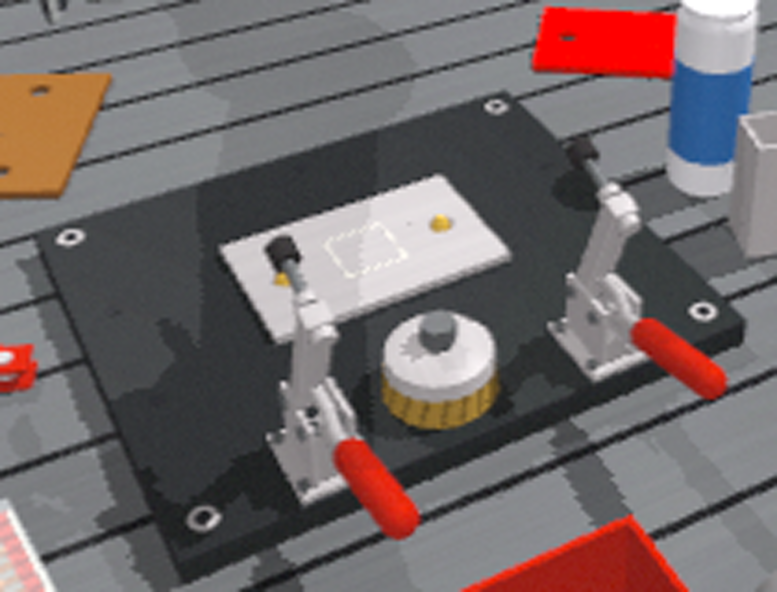

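View pics/gt.png

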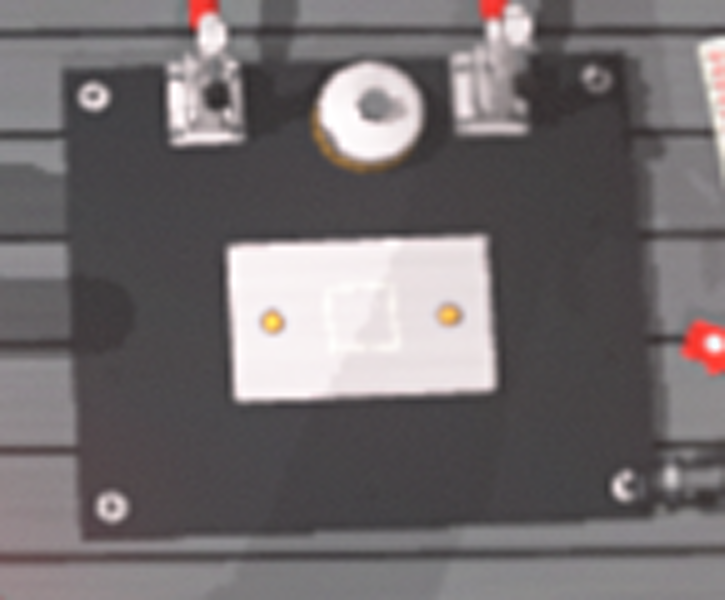

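Both views show the pins through the holes, with the plate square on the bed. Now a numeric check: plate corners cast onto z=26 in both views, and the other objects compared with the start.

```bash
python3 - <<'E'
from h import *
im=np.load('pics/gt.npy'); s=np.load('pics/gs.npy')
w=np.zeros(im.shape[:2],np.uint8); w[150:200,270:345]=im[150:200,270:345].min(2)>140
k=max(cv2.findContours(w,0,2)[0],key=cv2.contourArea); k=cv2.approxPolyDP(k,4,True).reshape(-1,2)
X=fx(onz('top',k,26)); print('top corners',X.tolist(),'mean',X.mean(0))
Y=fx(sc([(439,176),(511,252),(279,340),(220,246)],26)); print('scene corners',Y.tolist(),'mean',Y.mean(0))
print('pin tops seen',fx(tc([(272,321),(449,315)],32)))
a=np.load('pics/top0.npy').astype(int); d=np.abs(a-im).max(2)
for n,(x0,y0,x1,y1) in dict(brush=(295,120,322,146),tube_can=(205,132,236,185),magnet=(370,160,412,195),tips=(372,114,400,150),marker=(383,192,402,240),hammer=(78,180,140,268)).items(): print(n,np.percentile(d[y0:y1,x0:x1],[50,95]))
st=ctrl.read_state(); print(st['force'].round(1),abs(st['qd']).max().round(4))
E
```

```text
top corners [[50.3, -77.9], [50.1, 78.5], [-46.9, 80.2], [-50.3, -74.7]] mean [0.8   1.525]
scene corners [[-49.4, 78.2], [49.8, 80.9], [53.1, -79.3], [-50.5, -80.0]] mean [ 0.75 -0.05]
pin tops seen [[ -0.5  56.7]
 [ -1.  -53.1]]
brush [1. 3.]
tube_can [1. 3.]
magnet [ 2. 87.]
tips [ 3.5 15. ]
marker [ 28.  120.9]
hammer [1. 3.]
[-0.9  1.1 -0.3] 0.0488
```

The plate is seated: its centre is within about 1 mm of nominal, and the corners fit a flat plate at z=26 in both views. The magnet and marker differences come from the arm and its shadow over them; the tool passed well above. I'll let the arm settle and hand in.

Emit:
send_rows([
  [85,0,0,-30,0],
  [85,0,0,-30,0],
  [85,0,0,-30,0],
  [85,0,0,-30,0],
])

```text
clock: 9.55
eef_pos: [445.8, -221.2, 203.7]
tool_rot: [3.135, -0.001, -1.538]
force: [-0.0, 0.1, 0.9]
width: 85.4
```

```bash
python3 -c "
from h import *
s=ctrl.read_state(); print(s['clock'],s['eef_pos'],s['force']); print(ctrl.finish_job())"
```

```text
9.55 [ 445.76886944 -221.19660006  203.72350754] [-0.01047206  0.09395636  0.91091917]
the job is handed in; nothing more can be done
None
```

The plate is seated over both pins and lying flat on the bed, and the job was handed in at about 9.6 s of the 54 s allowed; no verdict is reported. I nudged it about 11 mm to the right with the closed fingers. Then I pushed its near edge about 35 mm forward with the open fingers, which also turned it square, until it dropped.

**Last checks**
- **Seating:** Both views show the bronze pin noses standing up through the holes. The plate corners, cast onto its flat-lying height, put its centre within about 1 mm of nominal in the scene view. The top view gave (0.8, 1.5) mm, and the pins themselves showed the same sideways offset of about 1.7 mm there. So I read that as calibration error, not a seating error.
- **Forces:** The wrist force readings at the end of each move stayed under about 10 N. The arm had backed off and stood clear at handover.
- **Other loose things:** The brush, tube, can and hammer are unchanged in the picture comparison. That comparison does not confirm the magnet square, the marker or the tip pack. The arm and its shadow were over the magnet and marker, and the tip pack also showed a slight difference. The tool only passed well above that side of the bench.

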